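# Reset the tripped lamp supply under its push-latch lid

### The arm

A 6-joint arm with a two-finger parallel gripper is mounted at the origin on a cart in front of the work surface, level with it; the furniture and walls round the work are solid. World frame = base frame: x ahead of the robot, y to its left, z up, the work surface at z = 0. Lengths are in m, angles in degrees, forces in N, time in s.
With the tool pointing down it reaches from about 0.4 to 0.825 m from the base axis. Payload 7 kg.
Tool frame: the origin (TCP) lies midway between the tips of the shut fingers; the grasp point (between the pads) lies 19 mm behind it; z points along the fingers, y is the line along which they close (so a half turn about z gives the same grasp; the last joint's range is limited). The gripper opens to 88 mm and grips with 3 to 60 N. Pads are 19 mm wide; open, the fingers measure 130 mm over their backs; the gripper's body (78 mm by 193 mm) begins 47 mm behind the grasp point.
Start: joints at [92.71, 20.546, 0.682, 0, -70.136, -16.507], TCP at [0.161, 0.655, 0.227] pointing down, gripper open.
Joint ranges: [-176.03, 176.03], [-82.01, 121.73], [-58.28, 71.71], [-173.87, 95.51], [-174.79, -0.11], [-173.66, 173.66]. Speed limits (degrees/s): [136.94, 136.94, 172.46, 180, 180, 180].

### API

Orientations are given as a 3x3 rotation matrix whose columns are the frame's x, y, z axes.
In Python, from rig import robot gives the robot as it stands. Calls block until the motion is done:
- robot.goto(position, orientation): joint-space move of the TCP to a pose.
- robot.servo_line(position, ori=None, speed=0.15): straight line of the TCP; ori=None keeps the orientation; speed is the mean speed in m/s.
- robot.movej(angles): joint-space move.
- robot.move_gripper(opening): opening from 0.0 (shut) to 1.0 (fully open); the grip force is fixed at half the most; returns when the fingers have stopped.
- robot.dwell(seconds).
- robot.ik(position, orientation): joint angles nearest the present ones, or None.
- robot.grab_frame(name): name is "scene" or "top" or "wrist"; returns (picture, depth): 384x512x3 uint8, red, green, blue; 384x512 float32, m along the optical axis (not along the pixel's ray), 0 where there is no reading.
- robot.camera_info(name): a dict with "vfov" (degrees; the focal length in pixels is half the picture's height over the tangent of half this angle, whatever the lens; pixels are square), "cx", "cy" (the principal point, pixels), "view" (4x4, takes a point from world to camera coordinates); the wrist camera has in their place "T_tool_cam" (4x4, takes a point from camera to tool coordinates, whose origin is the TCP and whose axes are the flange's). Camera axes: x right, y down, z forward; pixel columns grow to the right and rows downward; lengths in m; the calibration is good to about 2 mm. A picture is of the moment at which its call begins: read the wrist's pose just before it. camera_info takes no time and is no camera call.
A pose or a line that the arm cannot do raises robot.Unreachable and nothing moves.
- robot.job_done(): hands the job in; it is judged then, once.
Readings, each from a call of its own:
- robot.read_t(): time.
- robot.read_qpos(): joint angles.
- robot.read_qvel(): joint speeds.
- robot.read_effort(): joint torques, N m.
- robot.read_position(): TCP position.
- robot.read_tcp_rot(): TCP orientation.
- robot.read_force(): force on the tool from outside, world axes, zero at the start.
- robot.read_ft_torque(): the same for the moment, N m.
- robot.read_grip_width(): opening from 0.0 (shut) to 1.0 (fully open).
- robot.read_finger_force(): force on a finger pad.
Only numpy, scipy, OpenCV 4.12 (cv2) and the standard library are available. Lean on these libraries where they do the work, as an engineer would, in place of code of your own. Each camera call takes 0.05 s, during which the arm holds its last target. There are 200 camera calls.

### The job

The lamp supply unit on the bench has tripped: press its blue push-latch lid so that it pops open by itself, press the red reset button underneath fully down, then press the lid down again until it latches shut and stays flush. Do it all by pushing with the fingertips: do not lift the unit or shove it out of its place, and leave the eyepiece, jar and objective beside it where they stand.

Things in the scene. Friction and masses are not known exactly. Their poses are not given: they have to be found in the camera images.
- supply_unit: white lamp supply, a loose box of about 2 kg, 110 (x) x 150 (y) x 60 mm (z). Origin: centre of its underside; its x points from the front (vents, amber lamp) to the rear, z up. In its flat top lies a well (x -22 to 41, y -54 to 54 mm), floor at z = 28 mm, covered flush by the blue lid; in front of the lid a finger scoop (x -37 to -22, y -35 to 35) is cut down to z = 40 mm.
- lid (a joint): lid angle (rad): 0 latched shut and flush, grows as the front edge rises. Push-push latch: pressed in to -0.085 or further (rigid stop -0.095, 4 mm down at the white dot) and let go, the shut lid springs up in about 2 s to 1.15, where it yields if pushed further back (stop 1.28). Swung down, pressed in to -0.085 or further and let go, it latches at 0; pressed less, it springs up again.
- lid_press (a point): white dot (18 mm) painted on top of the lid, 42 mm in front of the hinge line, midway along it; moves with the lid (its z is the outward normal, its x points to the hinge). The lid is a flat blue plate 58 mm (hinge to front edge) x 104 mm (along the hinge) x 4 mm; pressing it in takes about 3 N at the dot, more nearer the hinge.
- lid_hinge (a point): middle of the lid's hinge line, fixed in the unit at unit x = 38, z = 58 mm (2 mm under the flush top face); axes as the unit's: the hinge runs along y, the shut lid extends from it towards -x. When open, the lid's blue top face looks up and to the rear: to close it, push on that face (from above and behind the front edge); pushing straight down on the raised edge itself can jam it.
- reset_button_top (a point): centre of the top face of the round red reset button (20 mm across, in a grey collar 26 mm across), which stands in the well under the lid, 47 mm in front of the hinge, its top at unit z = 49.5 mm (10.5 mm below the housing's top); z points up.
- reset_button (a joint): how far the button is pressed (m): 0 up, 0.004 fully down. Spring-loaded, comes back when let go; fully down takes about 5 N.
- eyepiece: black microscope eyepiece, 39 mm across, 49 mm tall, standing loose to the left of the unit; origin at the centre of its foot. Leave alone.
- jar: clear screw jar with yellow lid, 41 mm across, 43 mm tall, standing loose to the right of the unit; origin at the centre of its foot. Leave alone.
- objective: white and black microscope objective, 41 mm across, 45 mm tall, standing loose in front of the unit towards the right; origin at the centre of its foot. Leave alone.

How it is judged:
By the outcome, as a careful person would: the job done as asked, in the order asked, and still so for the second after the job is handed in, with the robot touching nothing.
It also fails if it takes over 48 s, if anything falls off the work surface, if the arm or the gripper's body presses on something with over 40 N, if the wrist force passes 120 N, or if a joint passes its speed limit or range.

## Working session

There is one attempt and no reset: what is moved stays moved. The work goes in short steps, each a Python script; the robot and the scene stay as the last script left them, time stands still between calls to the robot, and variables do not carry over. Pictures are saved under pics/ and viewed, at most 10 in all, crops included, and the job is handed in when it is done.

```bash
mkdir -p pics; ls; python3 - <<'E'
from rig import robot
import cv2,numpy as np
for n in("scene","top"):
    p,d=robot.grab_frame(n); cv2.imwrite(f"pics/{n}.png",p[...,::-1]); np.savez(f"{n}.npz",p=p,d=d)
    print(n,robot.camera_info(n))
print(robot.read_t(),robot.camera_info("wrist"),robot.read_tcp_rot())
a=cv2.imread("pics/scene.png");b=cv2.imread("pics/top.png")
E
```

```text
pics
scene {'vfov': 54.07304549887995, 'cx': 254.98307468359306, 'cy': 185.24596971865836, 'view': array([[ 0.79302509, -0.60918563,  0.0020176 , -0.54849202],
       [-0.28398233, -0.37260826, -0.8834688 ,  0.11775591],
       [ 0.53894827,  0.70003997, -0.46848566,  0.78237262],
       [ 0.        ,  0.        ,  0.        ,  1.        ]])}
top {'vfov': 52.946552245423185, 'cx': 251.1418291778472, 'cy': 197.25880473729129, 'view': array([[-0.16560326, -0.98617897,  0.0051567 , -0.18093902],
       [-0.9653888 ,  0.16103931, -0.20516046,  0.52903087],
       [ 0.2014945 , -0.03895346, -0.97871477,  0.82387806],
       [ 0.        ,  0.        ,  0.        ,  1.        ]])}
0.1 {'vfov': 61.32443841980956, 'cx': 252.1101068080864, 'cy': 190.15671187680732, 'T_tool_cam': array([[ 5.96037660e-04, -9.67683282e-01, -2.52168022e-01,
         6.70059273e-02],
       [ 9.99999822e-01,  5.73334017e-04,  1.63509279e-04,
         1.12850925e-03],
       [-1.36486902e-05, -2.52168075e-01,  9.67683451e-01,
        -1.57483418e-01],
       [ 0.00000000e+00,  0.00000000e+00,  0.00000000e+00,
         1.00000000e+00]])} [[ 9.71117634e-01 -2.38601088e-01 -2.46291797e-04]
 [-2.38601190e-01 -9.71116535e-01 -1.46554890e-03]
 [ 1.10503527e-04  1.48198590e-03 -9.99998896e-01]]
```

View pics/scene.png

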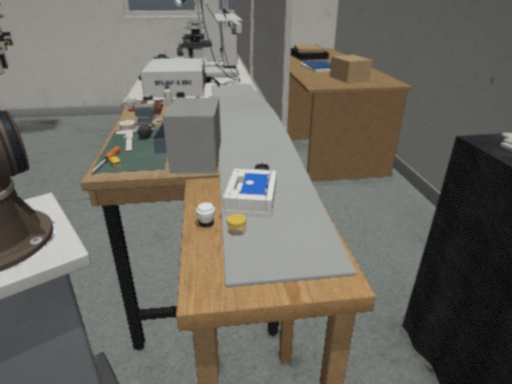

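View pics/top.png

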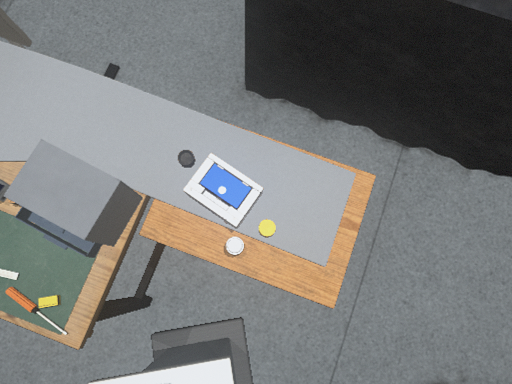

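The scene view shows the white unit with its blue lid at (255,187). In the top view the unit is at (223,190), the white dot at (222,190), the eyepiece at (187,158), the jar at (267,228) and the objective at (235,246). A big grey box stands to the left. Next I'll measure the unit.

```bash
cat >h.py <<'E'
import numpy as np,cv2
from rig import robot
def world(n,d,T=None):
    c=robot.camera_info(n); f=192/np.tan(np.radians(c["vfov"]/2))
    v,u=np.mgrid[:384,:512]; P=np.stack([(u-c["cx"])*d/f,(v-c["cy"])*d/f,d],-1)
    M=np.linalg.inv(c["view"]) if T is None else T@c["T_tool_cam"]
    return P@M[:3,:3].T+M[:3,3]
def tool():
    T=np.eye(4);T[:3,:3]=robot.read_tcp_rot();T[:3,3]=robot.read_position();return T
def look(name):
    T=tool();p,d=robot.grab_frame("wrist");cv2.imwrite(f"pics/{name}.png",p[...,::-1])
    return p,d,world("wrist",d,T)
def unit(p,W):
    h=cv2.cvtColor(p,cv2.COLOR_RGB2HSV).astype(int)
    z=W[...,2]; blue=(h[...,0]>100)&(h[...,0]<130)&(h[...,1]>120)&(h[...,2]>60)&(z>.03)&(z<.2)
    return blue
E
python3 - <<'E'
from h import *
for n in("top","scene"):
    a=np.load(n+".npz");p=a["p"];W=world(n,a["d"])
    b=unit(p,W); r=cv2.minAreaRect(W[b][:,:2].astype(np.float32)); print(n,"lid",r,W[b].mean(0))
    w=(W[...,2]>.052)&(W[...,2]<.07)&(np.linalg.norm(W[...,:2]-W[b].mean(0)[:2],axis=-1)<.11)
    print("top",cv2.minAreaRect(W[w][:,:2].astype(np.float32)),np.median(W[w][:,2]),W[W[...,2]<.01][:, 2].max())
    if n=="top":
        for k,(u,v) in dict(dot=(222,190),eye=(187,158),jar=(267,228),obj=(235,246),box1=(48,150),box2=(137,195),box3=(100,240)).items(): print(k,W[v,u])
print(robot.read_force())
E
```

```text
top lid ((0.5289821624755859, -0.2107618898153305), (0.10626735538244247, 0.057647403329610825), 45.78318786621094) [ 0.52796514 -0.21184986  0.05953996]
top ((0.5321464538574219, -0.19476990401744843), (0.18114595115184784, 0.11027591675519943), 45.95988845825195) 0.05927188041277287 0.00999965165310246
dot [ 0.51946595 -0.20283562  0.05595467]
eye [ 0.61423852 -0.13207601  0.03871932]
jar [ 0.41804323 -0.29005179  0.04277627]
obj [ 0.38958983 -0.21187757  0.04519803]
box1 [0.63312149 0.12893696 0.16792366]
box2 [ 0.54258008 -0.00736642  0.0451077 ]
box3 [0.44490872 0.06693038 0.09637077]
scene lid ((0.5276358723640442, -0.21289296448230743), (0.10532843321561813, 0.05490623041987419), 46.44974136352539) [ 0.52427857 -0.21750447  0.06066649]
top ((0.5180333256721497, -0.20750173926353455), (0.15242336690425873, 0.10995829105377197), 45.693458557128906) 0.06043537790404807 0.009998157468976865
[-0.1686903  -0.1910393   0.34039635]
```

```bash
python3 - <<'E'
from h import *
for n in("top","scene"):
    W=world(n,np.load(n+".npz")["d"]).reshape(-1,3)
    m=(np.hypot(W[:,0],W[:,1])<.95)&(np.hypot(W[:,0],W[:,1])>.3)&(W[:,2]>.08)&(W[:,0]>0)&(W[:,1]>-.5)
    if m.any(): print(n,W[m].min(0),W[m].max(0), np.percentile(W[m],[5,95],axis=0))
ux=np.array([.717,-.697,0]);ux/=np.linalg.norm(ux);Z=np.array([0,0,1.]);uy=np.cross(Z,ux)
C=np.array([.5283,-.212,0])-.009*ux
for s in(-1,1):
    R=np.column_stack([s*ux,-s*uy,-Z])
    print(s,robot.ik(C+[0,0,.25],R),robot.ik(C+[0,0,.06],R))
    t=np.radians(20);d=np.sin(t)*ux-np.cos(t)*Z; x=np.cos(t)*ux+np.sin(t)*Z
    print(robot.ik(C+[0,0,.046],np.column_stack([s*x,np.cross(d,s*x),d])))
p0=robot.read_position()
for z in(.3,.35,.4):print(z,robot.ik([p0[0],p0[1],z],robot.read_tcp_rot()))
E
```

```text
top [ 0.31474949 -0.23154012  0.08004781] [0.65935915 0.23838526 0.91581089] [[ 0.31474949 -0.23154012  0.09969436]
 [ 0.61802274  0.19000847  0.91581089]]
scene [ 0.14702028 -0.011702    0.08010454] [0.65863644 0.73432929 0.39209338] [[ 0.17687328 -0.00204887  0.08644159]
 [ 0.60403973  0.69414514  0.30783213]]
-1 [  -1.5212871     8.97742461  -11.8704086     0.          -69.15216679
 -132.66835987] [-1.52128710e+00  1.93902312e+01 -2.56834180e+01 -2.54444375e-14
 -4.49263508e+01 -1.32668360e+02]
None
1 [ -1.5212871    8.97742461 -11.8704086    0.         -69.15216679
  47.33164013] [-1.52128710e+00  1.93902312e+01 -2.56834180e+01  2.54444375e-14
 -4.49263508e+01  4.73316401e+01]
None
0.3 [ 9.27096798e+01  1.86772474e+01  7.40540397e+00 -1.84154002e-02
 -7.88113660e+01 -1.65100943e+01]
0.35 [ 9.27096799e+01  1.79791910e+01  1.26668997e+01 -1.81408885e-02
 -8.47709178e+01 -1.65120144e+01]
0.4 [ 9.27096799e+01  1.77837632e+01  1.85806800e+01 -1.80675226e-02
 -9.08801256e+01 -1.65139452e+01]
```

```bash
python3 - <<'E'
from h import *
for n in("top","scene"):
    W=world(n,np.load(n+".npz")["d"]).reshape(-1,3)
    m=(W[:,0]>.3)&(W[:,0]<.8)&(W[:,1]>-.05)&(W[:,1]<.5)&(W[:,2]>.06)&(W[:,2]<.6)
    print(n,W[m].min(0),W[m].max(0))
ux=np.array([.717,-.697,0]);ux/=np.linalg.norm(ux);Z=np.array([0,0,1.]);uy=np.cross(Z,ux)
C=np.array([.5283,-.212,0])-.009*ux
for s in(-1,1):
  for t in(5,10,15,20):
    for w in (-40,-20,0,20,40):
      t_=np.radians(t);a=np.radians(w); h=np.cos(a)*ux+np.sin(a)*uy
      d=np.sin(t_)*h-np.cos(t_)*Z; x=np.cos(t_)*h+np.sin(t_)*Z
      for z in(.046,.15):
        q=robot.ik(C+[0,0,z],np.column_stack([s*x,np.cross(d,s*x),d]))
        if q is not None: print(s,t,w,z,np.round(q))
E
```

```text
top [ 0.4136794  -0.00992325  0.06001386] [0.65935915 0.23838526 0.17249321]
scene [ 0.41104052 -0.011702    0.06010118] [0.65863644 0.21566103 0.17033877]
-1 5 -20 0.046 [   2.   19.  -33.    8.  -37. -162.]
-1 5 -20 0.15 [   2.   11.  -25.    6.  -51. -159.]
-1 5 0 0.046 [   1.   18.  -33.    6.  -36. -140.]
-1 5 0 0.15 [   1.   11.  -26.    5.  -50. -138.]
-1 5 20 0.046 [  -0.   18.  -32.    4.  -35. -117.]
-1 5 20 0.15 [  -0.   11.  -25.    3.  -50. -116.]
-1 5 40 0.046 [ -1.  18. -31.   0. -36. -93.]
-1 5 40 0.15 [ -1.  11. -24.   0. -50. -93.]
-1 10 -40 0.046 [  5.  19. -37.  17. -35. 167.]
-1 10 -40 0.15 [  5.  11. -29.  13. -50. 172.]
-1 10 -20 0.15 [   5.   10.  -31.   13.  -46. -168.]
-1 10 0 0.046 [   3.   16.  -41.   16.  -27. -151.]
-1 10 0 0.15 [   3.    8.  -32.   11.  -44. -145.]
-1 10 20 0.046 [   1.   16.  -39.   10.  -27. -124.]
-1 10 20 0.15 [   1.    8.  -31.    6.  -43. -120.]
-1 10 40 0.046 [ -1.  16. -35.   1. -29. -94.]
-1 10 40 0.15 [ -1.   8. -28.   1. -44. -94.]
-1 15 -40 0.046 [  7.  18. -42.  28. -33. 155.]
-1 15 -40 0.15 [  8.  11. -33.  20. -48. 164.]

[... 1761 characters left out ...]
.  35. -25. -11.]
1 15 -20 0.15 [  7.   8. -37.  22. -42.   3.]
1 15 0 0.046 [  2.  14. -51.  37. -18.   9.]
1 15 0 0.15 [  6.   6. -39.  19. -37.  26.]
1 15 20 0.046 [  1.  14. -48.  24. -16.  42.]
1 15 20 0.15 [  3.   5. -37.  12. -35.  54.]
1 15 40 0.046 [ -1.  14. -40.   2. -21.  85.]
1 15 40 0.15 [ -1.   6. -32.   1. -37.  86.]
1 20 -40 0.046 [  8.  18. -47.  40. -32. -38.]
1 20 -40 0.15 [ 11.  10. -38.  28. -47. -25.]
1 20 -20 0.046 [  1.  15. -56.  59. -21. -31.]
1 20 -20 0.15 [  9.   7. -43.  32. -38.  -8.]
1 20 0 0.15 [  6.   4. -47.  32. -30.  13.]
1 20 20 0.15 [  4.   3. -45.  21. -26.  44.]
1 20 40 0.046 [ -1.  13. -45.   6. -12.  81.]
1 20 40 0.15 [ -1.   3. -37.   2. -30.  85.]
```

```bash
python3 - <<'E'
from h import *
ux=np.array([.717,-.697,0]);ux/=np.linalg.norm(ux);Z=np.array([0,0,1.]);uy=np.cross(Z,ux)
C=np.array([.5283,-.212,0])-.009*ux
p0=robot.read_position();robot.servo_line([p0[0],p0[1],.33],speed=.3)
robot.goto(C+[0,0,.25],np.column_stack([-ux,uy,-Z])); robot.move_gripper(0.0); robot.dwell(.3)
print(robot.read_t(),robot.read_position(),robot.read_force())
p,d,W=look("w1"); np.savez("w1.npz",p=p,d=d,W=W)
b=unit(p,W);print(cv2.minAreaRect(W[b][:,:2].astype(np.float32)),W[b].mean(0))
w=(W[...,2]>.052)&(W[...,2]<.068)&(np.linalg.norm(W[...,:2]-C[:2],axis=-1)<.105)
print(cv2.minAreaRect(W[w][:,:2].astype(np.float32)),np.median(W[w][:,2]))
E
```

```text
5.5917 [ 0.52183905 -0.20574851  0.25001217] [-0.42105937 -0.22224162  0.16313558]
((0.5258415937423706, -0.21346215903759003), (0.10568616539239883, 0.05779660865664482), 45.80580139160156) [ 0.52577293 -0.21224795  0.05943019]
((0.5198454260826111, -0.20588935911655426), (0.15004649758338928, 0.10776558518409729), 45.83660888671875) 0.05934241280521574
```

View pics/w1.png

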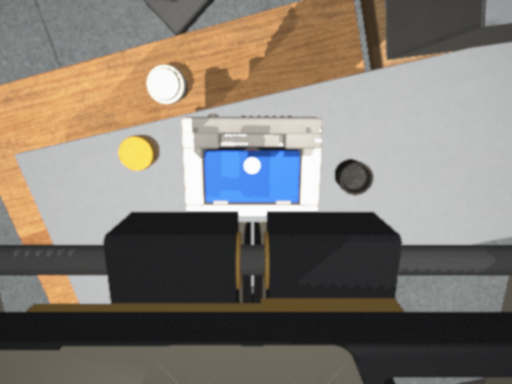

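The wrist view shows the lid around (252,177) with its dot at (252,166). The scoop and vents are towards the top of the image, and the tips are shut at (252,260). The pose agrees across all three cameras, so I'll do the first press.

```bash
cat >>h.py <<'E'
yaw=np.radians(-44.2);ux=np.array([np.cos(yaw),np.sin(yaw),0]);Z=np.array([0,0,1.]);uy=np.cross(Z,ux)
O=np.array([.5200,-.2063,0])
def U(x,z,y=0): return O+ux*x+uy*y+Z*z
def ori(t):
    t=np.radians(t);d=np.sin(t)*ux-np.cos(t)*Z;x=-(np.cos(t)*ux+np.sin(t)*Z);return np.column_stack([x,np.cross(d,x),d])
def press(x,z0,zmin,fmax,f0,step=.001):
    z=z0
    while z>zmin:
        z-=step;robot.servo_line(U(x,z),speed=.02);f=robot.read_force()-f0
        print(round(z,4),np.round(robot.read_position()[2],4),np.round(f,1))
        if f[2]>fmax: break
E
python3 - <<'E'
from h import *
robot.goto(U(-.008,.10),ori(0)); robot.servo_line(U(-.008,.066),speed=.1);robot.dwell(.2)
f0=robot.read_force();np.save("f0.npy",f0);print(f0,robot.read_t())
press(-.008,.064,.050,14,f0)
print(robot.read_t());robot.dwell(.1)
robot.servo_line(U(-.012,.20),speed=.25);print(robot.read_t())
robot.dwell(1.8)
p,d,W=look("w2");b=unit(p,W)
P=(W[b]-O)@np.column_stack([ux,uy,Z]);print(np.percentile(P,[2,50,98],axis=0),robot.read_t())
E
```

```text
[-0.45827765  0.89575583 -0.0839817 ] 6.9833
0.063 0.0629 [-0.7 -0.6  0.3]
0.062 0.0619 [ 0.6 -1.2 -0.5]
0.061 0.0609 [ 0.2 -0.6 -0.9]
0.06 0.0601 [-0.1  0.2  2.3]
0.059 0.0591 [-0.2 -0.6  3.9]
0.058 0.058 [-0.2 -0.5  3.5]
0.057 0.057 [-1.1 -1.7  3.6]
0.056 0.0564 [-1.9  0.5  7.1]
0.055 0.0561 [-3.6  1.2 14.8]
9.2833
10.1167
[[ 0.01254655 -0.00131534  0.10937939]
 [ 0.01324412 -0.00090924  0.1097815 ]
 [ 0.01443659 -0.00050106  0.11061735]] 11.9667
```

View pics/w2.png

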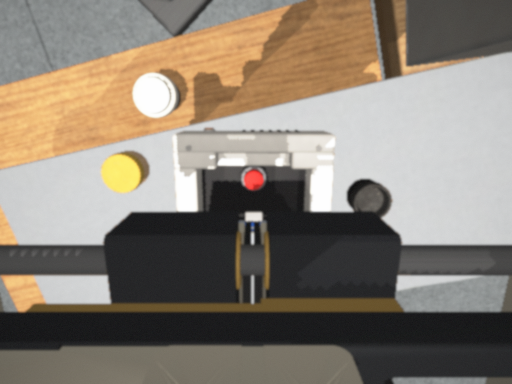

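The lid is open with its front edge at about x 14, z 110 mm in the unit frame. The red button is exposed at (253,179). Next is the tilted press, leaning away from the lid.

```bash
python3 - <<'E'
from h import *
p,d,W=look("w3");h=cv2.cvtColor(p,cv2.COLOR_RGB2HSV).astype(int)
m=((h[...,0]<8)|(h[...,0]>172))&(h[...,1]>150)&(h[...,2]>100)
m[:150]=0;m[210:]=0;P=(W[m]-O)@np.column_stack([ux,uy,Z]);print(m.sum(),np.median(P,0))
f0=np.load("f0.npy")
R=ori(13);robot.goto(U(-.005,.13),R);robot.servo_line(U(-.005,.058),speed=.12);robot.dwell(.2)
f0=robot.read_force();print(f0,robot.read_t())
press(-.005,.057,.0435,16,f0)
look("w4");print(robot.read_t())
E
```

```text
295 [-0.00966533 -0.00034804  0.04855615]
[ 0.23341694  1.00728355 -0.1944051 ] 13.4833
0.056 0.0561 [-0.1 -1.8  0.5]
0.055 0.0549 [-0.8 -0.8 -0.1]
0.054 0.0539 [-0.3 -1.6 -0.1]
0.053 0.0529 [-0.2 -0.3 -0.1]
0.052 0.052 [ 0.7 -1.8 -0.1]
0.051 0.0511 [-0.4 -1.3  2.4]
0.05 0.0501 [-1.5 -0.6  2.3]
0.049 0.0491 [-0.9 -1.1  3.1]
0.048 0.0481 [-0.8 -0.7  4.4]
0.047 0.0473 [-2.1  0.2  7.3]
0.046 0.0469 [-5.9  1.3 15. ]
0.045 0.0466 [-9.3  3.9 23.6]
16.5333
```

View pics/w4.png

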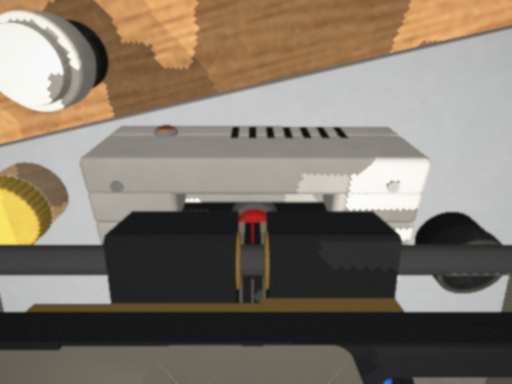

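Button fully down: 4 mm of travel and then a rigid stop. Now retract, come in behind the lid and swing it shut.

```bash
python3 - <<'E'
from h import *
robot.servo_line(U(-.008,.19),speed=.2)
robot.goto(U(.05,.17),ori(0));robot.servo_line(U(.05,.103),speed=.15);robot.dwell(.15)
f0=robot.read_force();print(robot.read_t())
for th in np.linspace(1.2,0.06,9):
    r=.044+.008*(1.2-th)/1.14
    x=.038-r*np.cos(th)+.002*np.sin(th)+.0095;z=.058+r*np.sin(th)+.002*np.cos(th)
    robot.servo_line(U(x,z),speed=.05);print(round(th,2),np.round(robot.read_force()-f0,1))
robot.servo_line(U(-.006,.0605),speed=.03)
press(-.006,.0605,.050,14,f0)
print(robot.read_t());robot.dwell(.15)
robot.servo_line(U(-.006,.09),speed=.1);robot.servo_line(U(-.006,.22),speed=.25);robot.dwell(1)
p,d,W=look("w5");b=unit(p,W);P=(W[b]-O)@np.column_stack([ux,uy,Z]);print(np.percentile(P,[2,50,98],axis=0),robot.read_t())
p,d=robot.grab_frame("top");cv2.imwrite("pics/top2.png",p[...,::-1]);W=world("top",d)
b=unit(p,W);print(b.sum(),cv2.minAreaRect(W[b][:,:2].astype(np.float32)) if b.any() else 0)
E
```

```text
18.6
1.2 [ 0.6 -0.6 -0.7]
1.06 [ 1.  -0.1  0.4]
0.92 [ 1.4 -0.1 -0. ]
0.77 [ 0.5 -0.1  0.2]
0.63 [ 0.1 -1.1  0. ]
0.49 [ 1.8 -0.   1.1]
0.34 [ 0.5 -0.6  1.4]
0.2 [ 0.8 -0.5  0.8]
0.06 [ 0.1 -1.7  1.5]
0.0595 0.0596 [1.1 0.5 3.2]
0.0585 0.0585 [ 0.1 -0.1  2.7]
0.0575 0.0575 [0.9 0.6 3. ]
0.0565 0.0567 [1. 0. 5.]
0.0555 0.0564 [-0.8  2.  12.3]
0.0545 0.0561 [-5.4  3.8 19.1]
23.175
[[-0.01925443 -0.05004446  0.05794565]
 [ 0.00767938 -0.00031801  0.05954187]
 [ 0.03368702  0.0495857   0.06101338]] 25.55
201 ((0.518250048160553, -0.20283597707748413), (0.10145210474729538, 0.030811961740255356), 45.17362594604492)
```

View pics/w5.png

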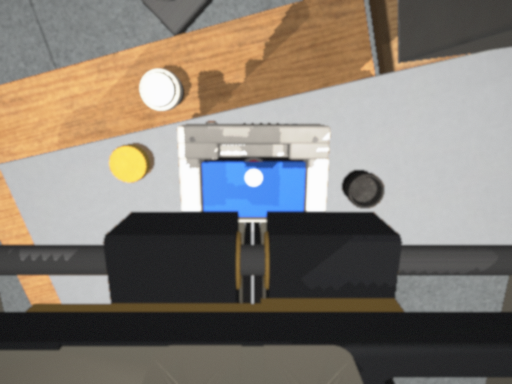

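The picture shows the lid flush and still shut 1.5 s after release, with its dot at (253,178). The unit, jar, eyepiece and objective are where they were.

```bash
python3 -c "
from rig import robot
print(robot.job_done())"
```

```text
the job is handed in; nothing more can be done
None
```

The job is done and handed in at about 26 s: the lid popped open, the reset button went fully down (4 mm to its stop), and the lid latched shut and was still flush over 1.5 s after release, with the unit and the items beside it still in place.

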